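# Butt a worktop riser to its neighbour and level it

### The arm

A 7-joint arm with a two-finger parallel gripper is mounted at the origin on a cart in front of the work surface, level with it; the furniture and walls round the work are solid. World frame = base frame: x ahead of the robot, y to its left, z up, the work surface at z = 0. Lengths are in m, angles in rad, forces in N, time in s.
With the tool pointing down it reaches from about 0.4 to 0.85 m from the base axis. Payload 10.4 kg.
Tool frame: the origin (TCP) lies on the centre line of the jaws, within the pads' length; the fingertips stand 11 mm ahead of it and the grasp point (between the pads) lies 8 mm behind it (tip_reach is the distance from the TCP to the fingertips, in m); z points along the fingers, y is the line along which they close (so a half turn about z gives the same grasp; the last joint's range is limited). The gripper opens to 85 mm and grips with 20 to 120 N. Pads are 22 mm wide; open, the fingers measure 114 mm over their backs; the gripper's body (76 mm by 85 mm) begins 54 mm behind the grasp point. The pads swing forward as they close: fully open they stand 13 mm farther back than shut.
Start: joints at [-1.222, 0.332, -0.065, 1.46, 0.022, 1.35, -0.088], TCP at [0.227, 0.582, 0.242] pointing down, gripper open.
Joint ranges: [-2.6, 2.6], [-0.5, 2.12], [-1.47, 1.34], [0.16, 2.42], [-1.27, 4.41], [0.06, 2.06], [-2.6, 2.6]. Speed limits (rad/s): [2.22, 2.22, 2.79, 2.79, 3.14, 3.14, 3.14].

### API

Orientations are given as a unit quaternion [x, y, z, w].
In Python, from workcell import get_obs, camera, hand_in, tip_reach gives the robot as it stands. The module is installed in compiled form; this text tells all that it offers.
- The arm moves only by the tool move_arm, never from a script. Its argument "plan" is a list of rows, each an object with "delta_pos": the shift along the tool's x, y, z in m, a list of three; "turn": the turn, a rotation vector about the tool's x, y, z in rad, a list of three; "fingers": the closure, from 0 (fully open) to 1 (shut). A call has 1 to 12 rows; each row is the pose to reach, as a shift and turn from the pose commanded when the call began, along the tool's axes at that moment; what a row does not reach only later rows make up. A row lasts 1/8 s, in which the tool goes at most 62.5 mm and 10.7 degrees, less where a joint would pass 70% of its speed; a pose out of reach is approached as far as the arm can. A call with a gripper value outside its range is refused whole. The fingers move at their own pace and stop on an object; "force" is the grip in N (left out, the last holds). Time passes only in rows, so rows that repeat a pose let the fingers close. It gives the time, the measured TCP pose, the force, the opening and the grip force at its end, in the units of the state.
- get_obs(): the state, without advancing time (a new reading comes with each control period).
- camera(name): name is "scene" or "top" or "wrist"; returns a dict with "color" (400x640x3 uint8, red, green, blue), "range_z" (400x640 float32, m along the optical axis (not along the pixel's ray), 0 where there is no reading), "fx", "fy", "cx", "cy" (pixels), "R" (3x3) and "t" (3): a world point X has camera coordinates R X + t; the wrist camera has in their place "tool_from_camera" (4x4, takes a point from camera to tool coordinates, whose origin is the TCP and whose axes are the flange's). Camera axes: x right, y down, z forward; pixel columns grow to the right and rows downward; lengths in m; the calibration is good to about 2 mm. A picture is of the moment at which its call begins: read the wrist's pose just before it.
- hand_in(): hands the job in; it is judged then, once.
The state is a dict: "clock": time; "joint_pos": joint angles; "joint_velocities": joint speeds; "tau": joint torques, N m; "position": TCP position; "ee_rot": TCP orientation; "ft_force": force on the tool from outside, world axes, zero at the start; "torque": the same for the moment, N m; "grip_width": opening from 0.0 (shut) to 1.0 (fully open); "grasp_force": force on a finger pad.
Only numpy, scipy, OpenCV 4.12 (cv2) and the standard library are available. Lean on these libraries where they do the work, as an engineer would, in place of code of your own. Each camera call takes 0.05 s, during which the arm holds its last target. There are 200 camera calls.

### The job

The loose wooden riser on the worktop stands a few centimetres short of the fixed one and leans, because its screw foot is wound too far in. Slide it along the worktop until its end butts flush against the end of the fixed riser, in line with it, then turn the brass knob of the screw foot until the bubble of the spirit level lying on the board is centred between its two lines. Last, press the level down on the board with the fingers, gently but firmly (about 10 N), and finish while still pressing, with the bubble between the lines and the risers still flush; leave the other things standing where they are.

Things in the scene. Friction and masses are not known exactly. Their poses are not given: they have to be found in the camera images.
- fixed_riser: Fixed, level riser: dark board 160 mm long (y) x 130 deep (x) x 20 thick on four brass legs, top 90 mm above the worktop. Origin on the worktop under its centre; +y runs along the row, away from the loose riser. The end face to be met is at y = -80 mm in this frame.
- riser: Loose riser, 0.75 kg, slides with 5 to 12 N: dark board 220 mm long (y) x 130 deep (x) x 20 thick, underside 70 mm, top 90 mm above the worktop. Origin below its centre; +y to the end that faces the fixed riser. Three feet: plain legs at x +-45, y +85 mm; the screw foot at x 0, y -82 mm, near the outer end, which starts 4 to 8 mm low and must be raised.
- end_front (a point): On the loose riser's inner end face (towards the fixed riser), at its front upright edge, half way up the board (80 mm up)
- end_back (a point): The same at the rear upright edge of that end face, 130 mm from end_front
- outer_end (a point): Middle of the loose riser's outer end face, half way up the board: a flat 130 x 20 mm face, free to be pushed on
- knob_grip (a point): On the axis of the screw foot's knob, a ribbed brass cylinder 30 mm across, 22 tall; this point is 10 mm below its top, 110 mm above the worktop, 20 to 28 mm above the board. Clockwise from above winds the foot out: the board's outer end rises 3.2 mm a radian while the knob keeps its height. 1.3 to 2.4 rad are needed, in any number of grasps. Stiff (0.12 N m), stays where it is left.
- foot: The screw foot under the knob: a 30 mm rubber pad, with the threaded rod that passes up through the board. Origin at the centre of the pad's underside
- level: Spirit level lying loose along the loose riser's board, its near end 50 to 70 mm from the knob's axis: aluminium bar 120 mm long (its y, roughly the riser's y) x 26 wide x 24 tall, black end caps, 0.25 kg. Origin at the centre of its underside. A yellow-green vial fills the middle 48 mm of its top; both sides of it the metal top is flat, its middle 40 mm from the centre.
- bubble (a joint): The white bubble's place along the level's y axis, m: 0 centred, + towards +y, stops at +-0.012. It runs to the higher end, 7 mm a degree of slope, so about 7.5 mm a radian of the knob, and takes about 1 s to settle. It is 14 mm long; the lines stand 20 mm apart.
- tumbler: Brass tumbler, 67 mm across, 74 mm tall, standing on the fixed riser; origin at the centre of its foot. To be left alone
- syrup: Clear bottle, 62 mm across, 168 mm tall, on the worktop behind the risers; origin at the centre of its foot. To be left alone
- pepper_mill: Turned wooden pepper mill, 55 mm across, 153 mm tall, on the worktop behind the risers; origin at the centre of its foot. To be left alone
- tin_0: Small lidded tin, 62 mm across, 70 mm tall, on the worktop behind the risers; origin at the centre of its foot. To be left alone
Things that resemble listed ones, but are neither listed nor needed, are in the scene too. There is more than one size of the level; the one meant has the size given above.

How it is judged:
On the way, in this order (a step that is already met when the one before it is completed fails the run):
1. the loose riser butts flush against the fixed one (y of each of end_front, end_back in the frame of fixed_riser above -0.083 m), for 0.2 s.
2. the knob has been turned so that the board is level and the bubble rests between its lines, with the level lying free on the board (value of joint bubble between -0.003 and 0.003 m and contact force between the fingers and level below 0.5 N and angle between the z axis of riser and the z axis of fixed_riser, either way round below 0.015 rad), for 0.3 s.
At the end, for the whole second after the job is handed in: Fingers press the level flat on the loose riser's board with 4 to 30 N; bubble within 3 mm of centre (between the lines); riser at rest on its screw foot, both corners of its end within 3 mm of the fixed riser's end face, fronts in line within 25 mm (all of step 1 and value of joint bubble between -0.003 and 0.003 m and contact force between the fingers and level between 4 and 30 N and contact force between level and riser above 4 N and angle between the z axis of level and the z axis of riser, either way round below 0.02 rad and contact force between foot and anything else above 1 N and x of riser in the frame of fixed_riser between -0.025 and 0.025 m and linear speed of each of riser, level below 0.01 m/s); the arm keeps its last pose, push and grip.
It fails at once if the level is struck or crushed (over 60 N) (contact force between the fingers and level above 60 N).
It fails at once if a bystander is moved by more than 20 mm (distance of any of tumbler, syrup, pepper_mill, tin_0 from where it was at the start of the episode above 0.02 m).
It also fails if it takes over 58 s, if anything falls off the work surface, if the arm or the gripper's body presses on something with over 40 N, if the wrist force passes 120 N, or if a joint passes its speed limit or range.

## Working session

There is one attempt and no reset: what is moved stays moved. The work goes in short steps, Python scripts to look and compute and a tool call to move; the robot and the scene stay as the last step left them, time stands still between calls to the robot, and variables do not carry over. Pictures are saved under pics/ and viewed, at most 10 in all, crops included, and the job is handed in when it is done.

Besides the shell and the picture viewer there is one more tool, called as name(argument=value, ...), one argument or row to a line, values as JSON. move_arm: Moves the arm, as the interface text tells. Its arguments: {"type":"object","properties":{"plan":{"type":"array","items":{"type":"object","properties":{"delta_pos":{"type":"array","items":{"type":"number"}},"turn":{"type":"array","items":{"type":"number"}},"fingers":{"type":"number"}}}},"force":{"type":"number"}},"required":["plan"]}

```bash
mkdir -p pics; cat > h.py <<'E'
import numpy as np, cv2
from workcell import *
from scipy.spatial.transform import Rotation as Ro
def pts(c):
    v,u=np.mgrid[0:400,0:640]; z=c["range_z"]
    P=np.stack([(u-c["cx"])/c["fx"]*z,(v-c["cy"])/c["fy"]*z,z],-1)
    return (P-c["t"])@c["R"]   # R^T (P-t)
def ray(c,u,v,h):
    R,t=np.array(c["R"]),np.array(c["t"]); o=-R.T@t
    d=R.T@np.array([(u-c["cx"])/c["fx"],(v-c["cy"])/c["fy"],1]); return o+d*(h-o[2])/d[2]
def save(c,n): cv2.imwrite("pics/"+n,c["color"][...,::-1])
E
python3 - <<'E'
from h import *
o=get_obs();print({k:np.round(v,3) for k,v in o.items()},tip_reach)
s,t=camera("scene"),camera("top")
save(s,"s0.png");save(t,"t0.png")
for c in(s,t):print(np.round(-np.array(c["R"]).T@c["t"],3),c["fx"])
np.savez("c0.npz",sp=pts(s),tp=pts(t))
E
```

```text
{'clock': np.float64(0.0), 'joint_pos': array([-1.222,  0.333, -0.065,  1.461,  0.022,  1.35 , -0.088]), 'joint_velocities': array([ 0.002, -0.   ,  0.001,  0.001, -0.001,  0.   ,  0.   ]), 'tau': array([ 1.0000e-03, -6.2546e+01,  5.0000e-02, -3.9160e+01,  1.6000e-02,
        1.0000e-02, -0.0000e+00]), 'position': array([0.227, 0.582, 0.242]), 'ee_rot': array([ 0.185,  0.983, -0.001, -0.   ]), 'ft_force': array([ 0.734, -0.114, -0.173]), 'torque': array([ 0.005,  0.044, -0.031]), 'grasp_force': np.float64(0.0), 'grip_width': np.float64(0.998)} 0.011
[ 0.197 -0.434  0.81 ] 490.6033979467516
[0.42  0.311 0.949] 360.9553689840621
```

View pics/t0.png

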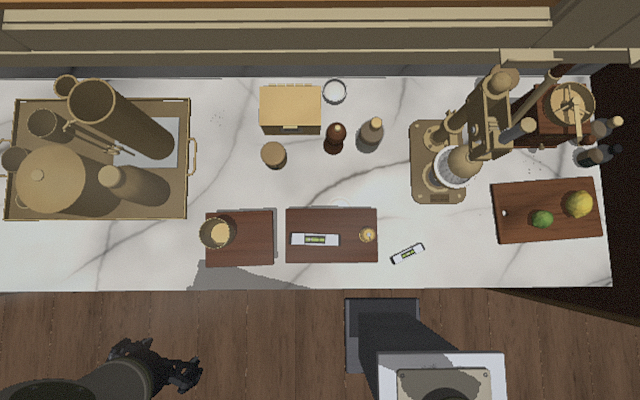

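View pics/s0.png

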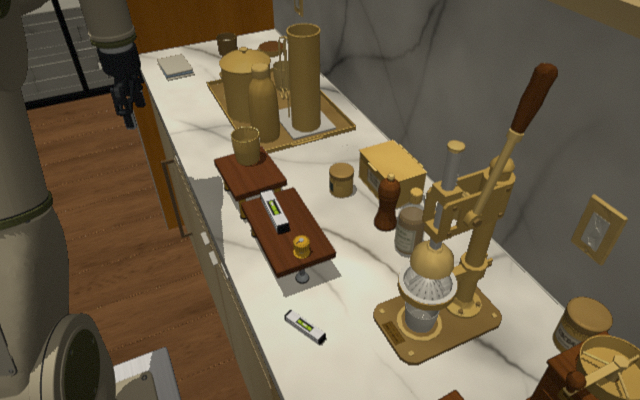

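The top view shows the fixed riser at about (205–275, 210–266) with the tumbler on it. The loose riser is at (286–378, 207–263), with the level at (315,240), the knob at (367,235) and a decoy level on the worktop at (408,253). Next I'll measure these.

```bash
python3 - <<'E'
from h import *
c=camera("top"); P=pts(c); im=c["color"]; hsv=cv2.cvtColor(im,cv2.COLOR_RGB2HSV)
z=P[...,2]
b=((z>.062)&(z<.13)).astype(np.uint8)
b[:200]=0;b[275:]=0;b[:,:195]=0;b[:,390:]=0
n,l,st,ce=cv2.connectedComponentsWithStats(b)
for i in range(1,n):
    if st[i,4]<300: continue
    q=P[l==i]; r=cv2.minAreaRect((q[:,:2]*1000).astype(np.float32))
    print(st[i],"rect mm",np.round(r[0],1),np.round(r[1],1),round(r[2],2))
    k=(np.abs(q[:,2]-.085)<.014); A=np.c_[q[k][:,:2],np.ones(k.sum())]; print("plane",np.linalg.lstsq(A,q[k][:,2],rcond=None)[0])
    print(np.round(cv2.boxPoints(r)))
def blob(m,name,h):
    n,l,st,ce=cv2.connectedComponentsWithStats(m.astype(np.uint8))
    for i in range(1,n):
        if st[i,4]>30: print(name,st[i],np.round(ce[i],1),np.round(ray(c,*ce[i],h),4), "zmed",np.median(z[l==i]))
roi=np.zeros_like(b);roi[205:265,280:385]=1
blob((z>.108)&(z<.15)&(roi>0)&(np.arange(640)>350),"knob",.12)
w=roi.astype(bool)&(z>.1)&(np.arange(640)<350)
blob(w,"level",.11)
q=P[w]; r=cv2.minAreaRect((q[:,:2]*1000).astype(np.float32)); print(r)
y=w&(hsv[...,0]>25)&(hsv[...,0]<50)&(hsv[...,1]>120); blob(y,"vial",.11)
# others
for nm,(u0,v0,u1,v1) in dict(mill=(322,118,348,158),syr=(354,112,388,156),tin=(258,138,290,172),tumb=(196,212,240,252)).items():
    q=P[v0:v1,u0:u1].reshape(-1,3); m=q[:,2]>.95*np.percentile(q[:,2],97); print(nm,np.round(np.median(q[m],0),3),np.round(q[:,2].max(),3))
cr=cv2.resize(im[200:270,195:390],None,fx=4,fy=4,interpolation=cv2.INTER_CUBIC); cv2.imwrite("pics/crop1.png",cr[...,::-1])
E
```

```text
[ 285  208   93   55 5015] rect mm [446.2 275.3] [219.5 128.6] 89.8
plane [-0.00044106  0.03464317  0.07803228]
[[382. 166.]
 [510. 165.]
 [511. 385.]
 [382. 385.]]
[ 204  210   70   57 3555] rect mm [441.  494.5] [130.1 160.4] 1.66
plane [0.00483122 0.01364856 0.08157012]
[[374. 573.]
 [378. 413.]
 [508. 416.]
 [504. 577.]]
knob [361 227  14  14 151] [367.5 233.8] [0.4468 0.1932 0.12  ] zmed 0.11973124842049025
level [289 233  52  13 586] [314.5 238.7] [0.4369 0.3146 0.11  ] zmed 0.11184041853700652
((435.1500244140625, 314.611572265625), (118.22685241699219, 29.373023986816406), 88.95861053466797)
mill [0.688 0.261 0.15 ] 0.949
syr [0.694 0.177 0.167] 0.949
tin [0.653 0.419 0.07 ] 0.949
tumb [0.448 0.539 0.162] 0.949
```

View pics/crop1.png

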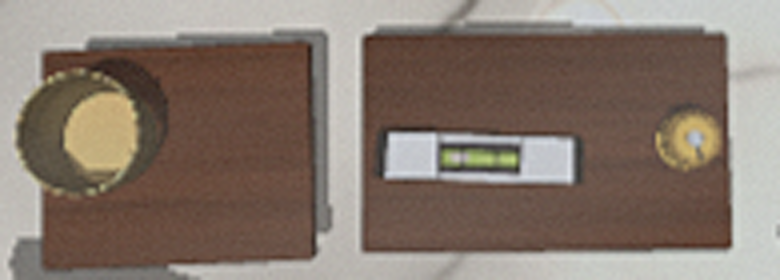

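The crop shows both boards. The fixed one is yawed about 2° relative to the loose one, and the gap is about 30 mm. The level's bubble sits left, towards +y, which is the high end. I measured the loose outer face at y≈0.166, x≈0.446 and the knob at (0.447, 0.193), and both fit the given sizes. Next I'll work out the move to a pre-push pose.

```bash
cat >> h.py <<'E'
def Rt(a,tilt=0):  # tool y at world angle a, pointing down; tilt leans body to -y (about world x)
    y=np.array([np.cos(a),np.sin(a),0]); z=np.array([0,0,-1.]); R=np.c_[np.cross(y,z),y,z]
    return Ro.from_euler('x',tilt)*Ro.from_matrix(R)
def rel(p,R,p0=None,R0=None):
    o=get_obs()
    p0=np.array(o["position"]) if p0 is None else p0
    R0=Ro.from_quat(o["ee_rot"]) if R0 is None else R0
    print("d",np.round(R0.inv().apply(np.array(p)-p0),4),"turn",np.round((R0.inv()*R).as_rotvec(),3))
def st():
    o=get_obs(); print({k:np.round(o[k],4) for k in("clock","position","ee_rot","ft_force","torque","grip_width","grasp_force","joint_pos")})
E
python3 - <<'E'
from h import *
T=Rt(0,.2); print(T.as_matrix()[:,2])
rel([.450,.10,.24],T)
rel([.450,.0,.0],T,np.array([.450,.0,-.16]),T)
rel([.450,.03,0],T,np.array([.450,.0,0]),T)
E
```

```text
[ 0.          0.19866933 -0.98006658]
d [-0.3829 -0.3681  0.0021] turn [-0.121  0.176  1.195]
d [ 0.0318  0.     -0.1568] turn [0. 0. 0.]
d [0.0294 0.     0.006 ] turn [0. 0. 0.]
```

move_arm(
  plan=[
    {"delta_pos": [-0.04,-0.04,0],"turn": [-0.012,0.018,0.12],"fingers": 1},
    {"delta_pos": [-0.08,-0.08,0],"turn": [-0.024,0.036,0.24],"fingers": 1},
    {"delta_pos": [-0.12,-0.12,0],"turn": [-0.036,0.054,0.36],"fingers": 1},
    {"delta_pos": [-0.16,-0.16,0],"turn": [-0.048,0.072,0.48],"fingers": 1},
    {"delta_pos": [-0.2,-0.195,0.001],"turn": [-0.06,0.09,0.6],"fingers": 1},
    {"delta_pos": [-0.24,-0.23,0.001],"turn": [-0.072,0.108,0.72],"fingers": 1},
    {"delta_pos": [-0.28,-0.265,0.001],"turn": [-0.085,0.126,0.84],"fingers": 1},
    {"delta_pos": [-0.315,-0.3,0.001],"turn": [-0.097,0.144,0.96],"fingers": 1},
    {"delta_pos": [-0.35,-0.335,0.002],"turn": [-0.11,0.162,1.08],"fingers": 1},
    {"delta_pos": [-0.383,-0.368,0.002],"turn": [-0.121,0.176,1.195],"fingers": 1},
    {"delta_pos": [-0.383,-0.368,0.002],"turn": [-0.121,0.176,1.195],"fingers": 1},
    {"delta_pos": [-0.383,-0.368,0.002],"turn": [-0.121,0.176,1.195],"fingers": 1},
  ],
)

```text
clock: 1.65
position: [0.4498, 0.1009, 0.2401]
ee_rot: [0.703, 0.704, 0.071, -0.071]
ft_force: [-0.2, 0.7, 0.1]
grip_width: 0.003
grasp_force: 0.0
```

```bash
python3 - <<'E'
from h import *
st()
T=Rt(0,.2); 
# tip at 11mm ahead: target tip (0.450,0.145,0.066)
z=T.as_matrix()[:,2]
rel(np.array([.450,.140,.069])-.011*z,T)
print(Ro.from_quat(get_obs()["ee_rot"]).as_matrix())
E
```

```text
{'clock': np.float64(1.65), 'position': array([0.4498, 0.1009, 0.2401]), 'ee_rot': array([ 0.7032,  0.7038,  0.071 , -0.071 ]), 'ft_force': array([-0.25  ,  0.7023,  0.1085]), 'torque': array([-0.181 ,  0.0205,  0.033 ]), 'grip_width': np.float64(0.0027), 'grasp_force': np.float64(0.0), 'joint_pos': array([-0.6507, -0.0781,  0.4553,  1.9288, -0.1719,  1.248 , -0.1433])}
d [0.0041 0.0002 0.1645] turn [-0.    -0.001  0.001]
[[-8.36112346e-04  9.99999647e-01 -8.70494775e-05]
 [ 9.79837205e-01  8.36646397e-04  1.99795773e-01]
 [ 1.99795775e-01  8.17573958e-05 -9.79837559e-01]]
```

move_arm(
  plan=[
    {"delta_pos": [0,0,0.05],"turn": [0,0,0],"fingers": 1},
    {"delta_pos": [0.001,0,0.1],"turn": [0,0,0],"fingers": 1},
    {"delta_pos": [0.003,0,0.14],"turn": [0,0,0],"fingers": 1},
    {"delta_pos": [0.004,0,0.165],"turn": [0,0,0],"fingers": 1},
    {"delta_pos": [0.004,0,0.165],"turn": [0,0,0],"fingers": 1},
    {"delta_pos": [0.004,0,0.165],"turn": [0,0,0],"fingers": 1},
  ],
)

```text
clock: 2.4
position: [0.4506, 0.1378, 0.0804]
ee_rot: [0.703, 0.704, 0.072, -0.071]
ft_force: [0.5, 0.0, 0.5]
grip_width: -0.001
grasp_force: 0.0
```

move_arm(
  plan=[
    {"delta_pos": [0.005,0,0.001],"turn": [0,0,0],"fingers": 1},
    {"delta_pos": [0.01,0,0.002],"turn": [0,0,0],"fingers": 1},
    {"delta_pos": [0.015,0,0.003],"turn": [0,0,0],"fingers": 1},
    {"delta_pos": [0.019,0,0.004],"turn": [0,0,0],"fingers": 1},
    {"delta_pos": [0.023,0,0.005],"turn": [0,0,0],"fingers": 1},
    {"delta_pos": [0.027,0,0.0055],"turn": [0,0,0],"fingers": 1},
    {"delta_pos": [0.031,0,0.006],"turn": [0,0,0],"fingers": 1},
    {"delta_pos": [0.034,0,0.007],"turn": [0,0,0],"fingers": 1},
  ],
)

```text
clock: 3.4
position: [0.4506, 0.1711, 0.0794]
ee_rot: [0.704, 0.703, 0.071, -0.07]
ft_force: [-0.3, -7.3, 4.8]
grip_width: 0.0
grasp_force: 3.6
```

move_arm(
  plan=[
    {"delta_pos": [0.003,0,0.0005],"turn": [0,0,0],"fingers": 1},
    {"delta_pos": [0.006,0,0.001],"turn": [0,0,0],"fingers": 1},
    {"delta_pos": [0.008,0,0.0015],"turn": [0,0,0],"fingers": 1},
  ],
)

```text
clock: 3.78
position: [0.4506, 0.1793, 0.0795]
ee_rot: [0.704, 0.703, 0.071, -0.07]
ft_force: [-0.2, -6.7, 2.7]
grip_width: -0.004
grasp_force: 3.2
```

```bash
cat >> h.py <<'E'
def gap():
    c=camera("top"); P=pts(c); z=P[...,2]
    for v in range(212,262,8):
        m=(np.abs(z[v,240:400]-.083)<.02); u=np.where(~m)[0]+240; u=[int(k) for k in u if 240<k<390]
        print(v,u)
    im=c["color"]; return c,im
E
python3 - <<'E'
from h import *
st()
c,im=gap()
cv2.imwrite("pics/g1.png",cv2.resize(im[200:270,195:390],None,fx=4,fy=4,interpolation=cv2.INTER_CUBIC)[...,::-1])
E
```

```text
{'clock': np.float64(3.775), 'position': array([0.4506, 0.1793, 0.0795]), 'ee_rot': array([ 0.7039,  0.7032,  0.071 , -0.0703]), 'ft_force': array([-0.1927, -6.7286,  2.6918]), 'torque': array([-1.499 , -0.0137, -0.0061]), 'grip_width': np.float64(-0.0036), 'grasp_force': np.float64(3.1567), 'joint_pos': array([-0.723 ,  0.1596,  0.4064,  2.078 , -0.3302,  0.8783, -0.1172])}
212 [273, 274, 286, 366, 367, 368, 369, 370, 371, 372, 373, 374, 375, 376, 377, 378, 379, 380, 381, 382, 383, 384, 385, 386, 387, 388, 389]
220 [273, 274, 366, 367, 368, 369, 370, 371, 372, 373, 374, 375, 376, 377, 378, 379, 380, 381, 382, 383, 384, 385, 386, 387, 388, 389]
228 [273, 274, 353, 354, 355, 356, 357, 358, 359, 360, 366, 367, 371, 372, 373, 374, 375, 376, 377, 378, 379, 380, 381, 382, 383, 384, 385, 386, 387, 388, 389]
236 [274, 278, 279, 280, 281, 282, 283, 284, 285, 286, 287, 288, 289, 290, 291, 292, 293, 294, 295, 296, 297, 298, 299, 300, 301, 302, 303, 304, 305, 306, 307, 308, 309, 310, 311, 312, 313, 314, 315, 316, 317, 318, 319, 320, 321, 322, 323, 324, 325, 326, 327, 328, 329, 350, 351, 352, 353, 354, 355, 356, 357, 358, 359, 360, 361, 362, 367, 371, 372, 373, 374, 375, 376, 377, 378, 379, 380, 381, 382, 383, 384, 385, 386, 387, 388, 389]
244 [274, 278, 279, 280, 281, 282, 283, 284, 285, 286, 287, 288, 289, 290, 291, 292, 293, 294, 295, 296, 297, 298, 299, 300, 301, 302, 303, 304, 305, 306, 307, 308, 309, 310, 311, 312, 313, 314, 315, 316, 317, 318, 319, 320, 321, 322, 323, 324, 325, 326, 327, 328, 329, 367, 368, 369, 370, 371, 372, 373, 374, 375, 376, 377, 378, 379, 380, 381, 382, 383, 384, 385, 386, 387, 388, 389]
252 [274, 285, 367, 368, 369, 370, 371, 372, 373, 374, 375, 376, 377, 378, 379, 380, 381, 382, 383, 384, 385, 386, 387, 388, 389]
260 [274, 367, 368, 369, 370, 371, 372, 373, 374, 375, 376, 377, 378, 379, 380, 381, 382, 383, 384, 385, 386, 387, 388, 389]
```

View pics/g1.png

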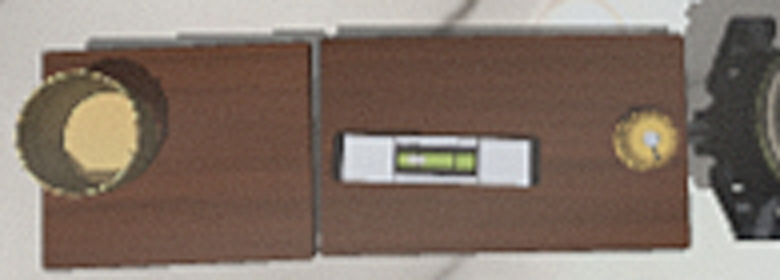

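The gap is now about 3–5 mm, at (315,150) in the crop. I'll creep the rest of the way and watch the force.

move_arm(
  plan=[
    {"delta_pos": [0.0015,0,0.0003],"turn": [0,0,0],"fingers": 1},
    {"delta_pos": [0.003,0,0.0006],"turn": [0,0,0],"fingers": 1},
    {"delta_pos": [0.0045,0,0.0009],"turn": [0,0,0],"fingers": 1},
  ],
)

```text
clock: 4.2
position: [0.4509, 0.1821, 0.0794]
ee_rot: [0.704, 0.703, 0.07, -0.07]
ft_force: [0.5, -16.7, 6.7]
grip_width: 0.004
grasp_force: 8.4
```

move_arm(
  plan=[
    {"delta_pos": [0.001,0,0.0002],"turn": [0,0,0],"fingers": 1},
    {"delta_pos": [0.002,0,0.0004],"turn": [0,0,0],"fingers": 1},
  ],
)

```text
clock: 4.45
position: [0.4514, 0.1824, 0.0793]
ee_rot: [0.705, 0.702, 0.07, -0.069]
ft_force: [0.6, -22.0, 10.1]
grip_width: -0.001
grasp_force: 11.4
```

```bash
python3 - <<'E'
from h import *
c=camera("top"); im=c["color"]
cv2.imwrite("pics/g2.png",cv2.resize(im[200:270,240:385],None,fx=5,fy=5,interpolation=cv2.INTER_CUBIC)[...,::-1])
g=im.mean(2)
for v in range(212,262,6): print(v,np.round(g[v,270:282]).astype(int))
E
```

```text
212 [81 72 43 65 76 69 77 74 70 72 72 73]
218 [83 84 57 73 75 77 78 83 75 78 77 82]
224 [84 81 63 50 72 77 80 80 80 78 77 78]
230 [83 84 68 54 76 78 82 82 79 80 83 81]
236 [ 86  81  68  60  83  90  74  61  53 138 209 221]
242 [ 83  91  81  65  78  87  79  62  53 180 214 216]
248 [91 89 87 74 80 90 94 88 94 94 89 92]
254 [92 92 93 75 89 93 96 96 91 93 89 91]
260 [98 97 90 79 91 97 96 95 94 95 94 99]
```

View pics/g2.png

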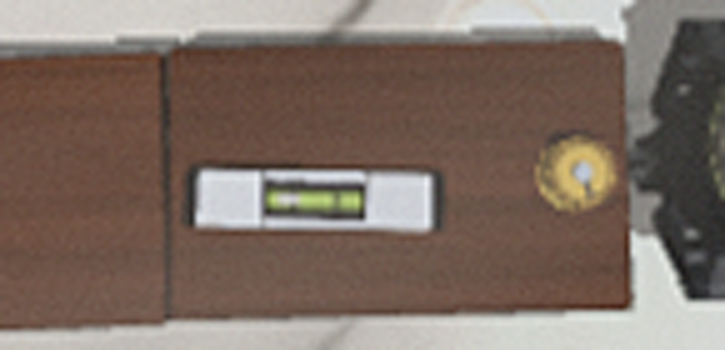

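The seam at (165,60–320) is now a hairline, slightly darker at the rear, so the risers are flush. I'll back off, rise, and locate the knob.

move_arm(
  plan=[
    {"delta_pos": [-0.015,0,-0.003],"turn": [0,0,0],"fingers": 1},
    {"delta_pos": [-0.04,0,-0.008],"turn": [0,0,0],"fingers": 1},
    {"delta_pos": [-0.04,0,-0.06],"turn": [0,0,0],"fingers": 0.6},
    {"delta_pos": [-0.03,0,-0.12],"turn": [0,0,0],"fingers": 0.5},
    {"delta_pos": [-0.03,0,-0.12],"turn": [0,0,0],"fingers": 0.5},
    {"delta_pos": [-0.03,0,-0.12],"turn": [0,0,0],"fingers": 0.5},
  ],
)

```text
clock: 5.25
position: [0.4499, 0.1336, 0.1908]
ee_rot: [0.703, 0.704, 0.071, -0.071]
ft_force: [0.3, -0.3, -0.5]
grip_width: 0.503
grasp_force: 0.0
```

```bash
python3 - <<'E'
from h import *
st()
for n in("top","scene"):
    c=camera(n); P=pts(c); z=P[...,2]
    m=(z>.113)&(z<.128)&(np.abs(P[...,0]-.447)<.03)&(np.abs(P[...,1]-.222)<.03)
    q=P[m]; print(n,len(q),np.round(q.mean(0),4),np.round(q.min(0),4),np.round(q.max(0),4))
    k,_=cv2.minEnclosingCircle((q[:,:2]*1000).astype(np.float32)),0; print(k)
    if n=="top":
        g=c["color"].mean(2)
        for v in range(212,262,8): print(v,np.round(g[v,270:278]).astype(int))
        w=(z>.1)&(z<.125)&(np.abs(P[...,0]-.437)<.03)&(P[...,1]>.26)&(P[...,1]<.42)
        print(cv2.minAreaRect((P[w][:,:2]*1000).astype(np.float32)), np.median(z[w]))
T=Rt(1.3); rel([.447,.222,.185],T)
E
```

```text
{'clock': np.float64(5.25), 'position': array([0.4499, 0.1336, 0.1908]), 'ee_rot': array([ 0.7034,  0.7036,  0.0713, -0.0711]), 'ft_force': array([ 0.3085, -0.2912, -0.455 ]), 'torque': array([-0.1938, -0.0022,  0.0283]), 'grip_width': np.float64(0.5034), 'grasp_force': np.float64(0.0), 'joint_pos': array([-0.6987, -0.0213,  0.4497,  1.9887, -0.2059,  1.1299, -0.1643])}
top 148 [0.4472 0.2208 0.1199] [0.4328 0.2051 0.1133] [0.4626 0.2354 0.1245]
((447.67193603515625, 220.39816284179688), 16.06092643737793)
212 [81 73 47 64 76 72 72 76]
220 [86 84 54 64 79 81 81 79]
228 [86 85 67 68 81 83 81 80]
236 [83 85 77 58 85 89 82 65]
244 [92 93 92 69 83 84 89 69]
252 [92 96 91 76 86 94 96 92]
260 [97 99 96 79 92 96 99 97]
((436.0736389160156, 342.4197998046875), (118.40487670898438, 26.02411460876465), 88.30302429199219) 0.11196201381865017
scene 30 [0.435  0.2131 0.1168] [0.4303 0.2036 0.1131] [0.4412 0.2318 0.1205]
((436.31964111328125, 217.71380615234375), 14.220553398132324)
d [ 0.0859 -0.0024  0.0224] turn [ 0.129 -0.172 -1.295]
```

move_arm(
  plan=[
    {"delta_pos": [0.02,0,-0.01],"turn": [0.02,-0.02,-0.17],"fingers": 0.45},
    {"delta_pos": [0.04,0,0.0],"turn": [0.035,-0.045,-0.34],"fingers": 0.45},
    {"delta_pos": [0.06,0,0.01],"turn": [0.05,-0.07,-0.51],"fingers": 0.45},
    {"delta_pos": [0.086,-0.0024,0.022],"turn": [0.07,-0.09,-0.68],"fingers": 0.45},
    {"delta_pos": [0.086,-0.0024,0.022],"turn": [0.085,-0.115,-0.85],"fingers": 0.45},
    {"delta_pos": [0.086,-0.0024,0.022],"turn": [0.1,-0.135,-1.02],"fingers": 0.45},
    {"delta_pos": [0.086,-0.0024,0.022],"turn": [0.115,-0.155,-1.19],"fingers": 0.45},
    {"delta_pos": [0.086,-0.0024,0.022],"turn": [0.129,-0.172,-1.295],"fingers": 0.45},
    {"delta_pos": [0.086,-0.0024,0.022],"turn": [0.129,-0.172,-1.295],"fingers": 0.45},
    {"delta_pos": [0.086,-0.0024,0.022],"turn": [0.129,-0.172,-1.295],"fingers": 0.45},
  ],
)

```text
clock: 6.6
position: [0.4476, 0.2217, 0.186]
ee_rot: [0.137, 0.991, 0.0, 0.0]
ft_force: [0.5, -0.4, 0.3]
grip_width: 0.552
grasp_force: 0.0
```

```bash
python3 - <<'E'
from h import *
st()
rel([.4475,.2205,.108],Rt(1.3))
c=camera("wrist"); save(c,"w1.png"); print(np.round(c["tool_from_camera"],3),c["fx"])
E
```

```text
{'clock': np.float64(6.6), 'position': array([0.4476, 0.2217, 0.186 ]), 'ee_rot': array([1.366e-01, 9.906e-01, 3.000e-04, 2.000e-04]), 'ft_force': array([ 0.4617, -0.4454,  0.3449]), 'torque': array([ 0.017 , -0.0311, -0.0286]), 'grip_width': np.float64(0.5523), 'grasp_force': np.float64(0.0), 'joint_pos': array([-0.8278,  0.0905,  0.293 ,  1.8768, -0.0284,  1.1776,  0.7716])}
d [-0.0002 -0.0013  0.078 ] turn [ 0.001  0.    -0.003]
[[ 0.001 -0.959 -0.284  0.073]
 [ 1.     0.001 -0.     0.001]
 [ 0.    -0.284  0.959 -0.131]
 [ 0.     0.     0.     1.   ]] 301.9685545035386
```

View pics/w1.png

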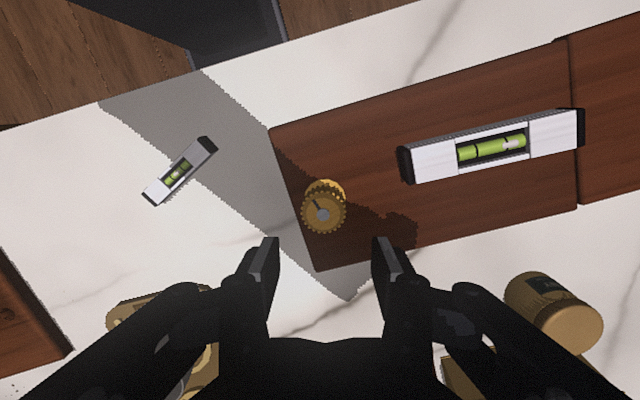

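The wrist view shows the knob at about (323,213), between the open fingers. The level is at (492,146), with its bubble at the right end, towards +y. I'll check the knob from this view before descending.

```bash
cat >> h.py <<'E'
def wr():
    o=get_obs(); c=camera("wrist"); M=np.eye(4); M[:3,:3]=Ro.from_quat(o["ee_rot"]).as_matrix(); M[:3,3]=o["position"]
    W=M@np.array(c["tool_from_camera"]); c["R"]=W[:3,:3].T; c["t"]=-W[:3,:3].T@W[:3,3]; return c
def bub(c,h=.112):
    """bubble offset (m, + to +y) along the level from vial and white bubble colours"""
    im=c["color"]; hsv=cv2.cvtColor(im,cv2.COLOR_RGB2HSV); P=pts(c)
    lev=(P[...,2]>.098)&(P[...,2]<.125)&(P[...,1]>.28)&(P[...,1]<.42)&(np.abs(P[...,0]-.437)<.035)
    r=cv2.minAreaRect((P[lev][:,:2]*1000).astype(np.float32)); b=cv2.boxPoints(r)/1000
    e=[b[1]-b[0],b[2]-b[1]]; e=max(e,key=np.linalg.norm); ax=e/np.linalg.norm(e)*np.sign(e[1])
    cen=np.array(r[0])/1000
    g=lev&(hsv[...,0]>27)&(hsv[...,0]<50)&(hsv[...,1]>110)&(hsv[...,2]>60)
    v,u=np.where(g); G=np.array([ray(c,a,d,h)[:2] for a,d in zip(u,v)]); s=(G-cen)@ax
    v0,u0=np.where(lev); A=np.array([ray(c,a,d,h)[:2] for a,d in zip(u0,v0)]); sa=(A-cen)@ax; n=(A-cen)@np.array([-ax[1],ax[0]]); n0=np.median((G-cen)@np.array([-ax[1],ax[0]]))
    k=(np.abs(n-n0)<.0045); hs=hsv[v0,u0][k]; sk=sa[k]
    print("level",np.round(cen,4),"size",np.round(r[1],1),"yaw",round(float(np.arctan2(-ax[0],ax[1])),3),"vial",np.round([s.min(),s.max()],4))
    for a in np.arange(-.026,.0261,.002):
        q=hs[(np.abs(sk-a)<.001)]
        if len(q): print("%4d"%(a*1000),np.round(q.mean(0)).astype(int),end=";")
    print()
E
python3 - <<'E'
from h import *
c=wr(); print("knob",ray(c,323,213,.120),ray(c,323,213,.121)); bub(c)
P=pts(c); m=(P[...,2]>.113)&(P[...,2]<.13)&(np.abs(P[...,0]-.447)<.03)&(np.abs(P[...,1]-.222)<.03)
print(cv2.minEnclosingCircle((P[m][:,:2]*1000).astype(np.float32)))
b=(P[...,2]>.07)&(P[...,2]<.098)&(P[...,1]>.19)&(P[...,1]<.4)&(np.abs(P[...,0]-.44)<.07);q=P[b]
print("board plane",np.linalg.lstsq(np.c_[q[:,:2]-[.44,.3],np.ones(len(q))],q[:,2],rcond=None)[0])
E
```

```text
knob [0.44594139 0.22150693 0.12      ] [0.44559418 0.22161106 0.121     ]
level [0.4349 0.3442] size [120.3  26.7] yaw -0.03 vial [-0.0237  0.0217]
 -26 [147   8 216]; -24 [60 86 76]; -22 [ 37 127 160]; -20 [ 37 125 163]; -18 [ 37 125 162]; -16 [ 37 126 164]; -14 [ 37 127 165]; -12 [ 46 112 126]; -10 [ 50 120 114];  -8 [ 37 127 163];  -6 [ 37 127 162];  -4 [ 37 127 162];  -2 [ 37 128 160];   0 [ 37 128 161];   1 [ 37 128 161];   3 [ 37 129 162];   5 [ 46 107 161];   7 [ 69  56 150];   9 [ 54  71 142];  11 [ 63  61 170];  13 [ 57  62 170];  15 [ 58  78 166];  17 [ 37 129 159];  19 [ 43 126 155];  21 [95 50 87];  23 [131  12 105];  25 [152   8 214];
((446.4805908203125, 221.61654663085938), 16.290834426879883)
board plane [0.00060518 0.03526854 0.08671548]
```

move_arm(
  plan=[
    {"delta_pos": [0.001,-0.0006,0.03],"turn": [0,0,0],"fingers": 0.45},
    {"delta_pos": [0.001,-0.0006,0.055],"turn": [0,0,0],"fingers": 0.45},
    {"delta_pos": [0.001,-0.0006,0.078],"turn": [0,0,0],"fingers": 0.45},
    {"delta_pos": [0.001,-0.0006,0.078],"turn": [0,0,0],"fingers": 0.45},
    {"delta_pos": [0.001,-0.0006,0.078],"turn": [0,0,0],"fingers": 0.45},
  ],
)

```text
clock: 7.32
position: [0.4473, 0.2219, 0.1096]
ee_rot: [0.136, 0.991, 0.001, 0.001]
ft_force: [-1.0, -0.0, 0.6]
grip_width: 0.553
grasp_force: 0.0
```

move_arm(
  force=35,
  plan=[
    {"delta_pos": [0,0,0],"turn": [0,0,0],"fingers": 0.6},
    {"delta_pos": [0,0,0],"turn": [0,0,0],"fingers": 0.7},
    {"delta_pos": [0,0,0],"turn": [0,0,0],"fingers": 0.8},
    {"delta_pos": [0,0,0],"turn": [0,0,0],"fingers": 0.8},
    {"delta_pos": [0,0,0],"turn": [0,0,0],"fingers": 0.8},
  ],
)

```text
clock: 7.95
position: [0.4475, 0.2217, 0.1099]
ee_rot: [0.136, 0.991, 0.001, 0.001]
ft_force: [-2.1, -2.9, 5.0]
grip_width: 0.335
grasp_force: 34.1
```

move_arm(
  plan=[
    {"delta_pos": [0,0,0],"turn": [0,0,0.15],"fingers": 0.8},
    {"delta_pos": [0,0,0],"turn": [0,0,0.3],"fingers": 0.8},
    {"delta_pos": [0,0,0],"turn": [0,0,0.45],"fingers": 0.8},
    {"delta_pos": [0,0,0],"turn": [0,0,0.6],"fingers": 0.8},
    {"delta_pos": [0,0,0],"turn": [0,0,0.75],"fingers": 0.8},
    {"delta_pos": [0,0,0],"turn": [0,0,0.9],"fingers": 0.8},
    {"delta_pos": [0,0,0],"turn": [0,0,0.9],"fingers": 0.8},
  ],
)

```text
clock: 8.82
position: [0.4473, 0.2219, 0.1097]
ee_rot: [0.554, 0.833, 0.001, 0.001]
ft_force: [0.2, -0.4, 6.4]
grip_width: 0.334
grasp_force: 34.1
```

```bash
python3 - <<'E'
from h import *
st(); c=wr(); bub(c); save(c,"w2.png")
P=pts(c);b=(P[...,2]>.07)&(P[...,2]<.098)&(P[...,1]>.19)&(P[...,1]<.4)&(np.abs(P[...,0]-.44)<.07);q=P[b]
print("board plane",np.linalg.lstsq(np.c_[q[:,:2]-[.44,.3],np.ones(len(q))],q[:,2],rcond=None)[0])
E
```

```text
{'clock': np.float64(8.825), 'position': array([0.4473, 0.2219, 0.1097]), 'ee_rot': array([5.539e-01, 8.326e-01, 1.400e-03, 6.000e-04]), 'ft_force': array([ 0.2213, -0.4197,  6.3644]), 'torque': array([-0.4346,  0.4482, -0.127 ]), 'grip_width': np.float64(0.3343), 'grasp_force': np.float64(34.0639), 'joint_pos': array([-0.8993,  0.178 ,  0.38  ,  1.9645, -0.0777,  1.0098, -0.0868])}
level [0.4347 0.3143] size [59.  26.4] yaw -0.024 vial [0.0081 0.0245]
 -26 [152  25  61]; -24 [151  26  82]; -22 [130   4 248]; -20 [126   4 247]; -18 [127   4 247]; -16 [126   4 247]; -14 [127   4 247]; -12 [126   4 247]; -10 [126   4 247];  -8 [126   4 247];  -6 [127   4 247];  -4 [127   4 247];  -2 [127   4 247];   0 [127   4 247];   1 [128   4 246];   3 [127   4 246];   5 [140   9 190];   7 [ 56  70 117];   9 [ 44 102 188];  11 [ 44 104 187];  13 [ 42 107 189];  15 [ 43 109 188];  17 [ 43 108 185];  19 [ 79  70 104];  21 [ 43 109 178];  23 [ 55  98 141];  25 [150  10  50];
board plane [-0.00352628  0.01853417  0.08814669]
```

The slope fell from 0.0353 to 0.0185 over 0.9 rad, as expected, so it needs about 0.95 rad more.

move_arm(
  plan=[
    {"delta_pos": [0,0,0],"turn": [0,0,0.15],"fingers": 0.8},
    {"delta_pos": [0,0,0],"turn": [0,0,0.3],"fingers": 0.8},
    {"delta_pos": [0,0,0],"turn": [0,0,0.45],"fingers": 0.8},
    {"delta_pos": [0,0,0],"turn": [0,0,0.6],"fingers": 0.8},
    {"delta_pos": [0,0,0],"turn": [0,0,0.75],"fingers": 0.8},
    {"delta_pos": [0,0,0],"turn": [0,0,0.85],"fingers": 0.8},
    {"delta_pos": [0,0,0],"turn": [0,0,0.94],"fingers": 0.8},
    {"delta_pos": [0,0,0],"turn": [0,0,0.94],"fingers": 0.8},
  ],
)

```text
clock: 9.88
position: [0.4473, 0.2224, 0.1097]
ee_rot: [0.87, 0.493, 0.002, -0.0]
ft_force: [-0.1, 1.3, 6.4]
grip_width: 0.333
grasp_force: 34.4
```

move_arm(
  plan=[
    {"delta_pos": [0,0,0],"turn": [0,0,0],"fingers": 0.6},
    {"delta_pos": [0,0,0],"turn": [0,0,0],"fingers": 0.45},
    {"delta_pos": [0,0,0],"turn": [0,0,0],"fingers": 0.45},
    {"delta_pos": [0,0,0],"turn": [0,0,0],"fingers": 0.45},
    {"delta_pos": [0,0,-0.03],"turn": [0,0,0],"fingers": 0.45},
    {"delta_pos": [0,0,-0.06],"turn": [0,0,0],"fingers": 0.45},
    {"delta_pos": [0,0,-0.08],"turn": [0,0,0],"fingers": 0.45},
    {"delta_pos": [0,0,-0.08],"turn": [0,0,0],"fingers": 0.45},
    {"delta_pos": [0,0,-0.08],"turn": [0,0,0],"fingers": 0.45},
  ],
)

```text
clock: 11.0
position: [0.4463, 0.2215, 0.1878]
ee_rot: [0.87, 0.493, 0.0, 0.0]
ft_force: [0.1, -0.2, -0.1]
grip_width: 0.55
grasp_force: 0.0
```

```bash
python3 - <<'E'
from h import *
st(); c=wr(); bub(c); save(c,"w3.png")
P=pts(c);b=(P[...,2]>.07)&(P[...,2]<.098)&(P[...,1]>.19)&(P[...,1]<.4)&(np.abs(P[...,0]-.44)<.07);q=P[b]
print("board plane",np.linalg.lstsq(np.c_[q[:,:2]-[.44,.3],np.ones(len(q))],q[:,2],rcond=None)[0])
E
```

```text
{'clock': np.float64(11.0), 'position': array([0.4463, 0.2215, 0.1878]), 'ee_rot': array([8.703e-01, 4.926e-01, 5.000e-04, 1.000e-04]), 'ft_force': array([ 0.1301, -0.2185, -0.082 ]), 'torque': array([-0.0014, -0.0101, -0.0035]), 'grip_width': np.float64(0.5505), 'grasp_force': np.float64(0.0), 'joint_pos': array([-1.0096,  0.0845,  0.4843,  1.886 , -0.0423,  1.1801, -1.0514])}
level [0.4351 0.338 ] size [105.5  26.6] yaw -0.021 vial [-0.0146  0.0297]
 -26 [125   5 238]; -24 [128   5 238]; -22 [126   5 238]; -20 [127   5 238]; -18 [126   5 241]; -16 [129  26 108]; -14 [ 37 115 154]; -12 [ 37 118 177]; -10 [ 37 120 179];  -8 [ 37 119 176];  -6 [ 37 120 178];  -4 [ 39 118 169];  -2 [ 60  94 101];   0 [ 37 120 179];   1 [ 39 113 176];   3 [ 61  63 185];   5 [ 56  60 182];   7 [ 57  59 184];   9 [ 50  61 182];  11 [ 68  67 181];  13 [ 36 116 175];  15 [ 39 116 163];  17 [ 57  98 106];  19 [ 37 120 178];  21 [ 37 119 175];  23 [ 37 120 176];  25 [ 37 120 178];
board plane [0.00029324 0.0004429  0.08959285]
```

View pics/w3.png

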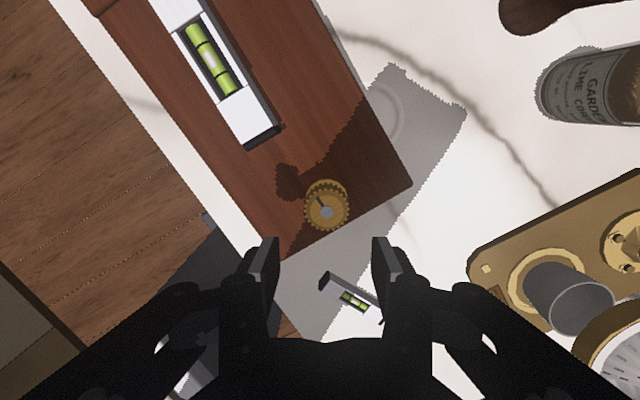

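The bubble in w3, at (209,58), sits between its lines at about (200,45) and (220,75). My profile puts it within about 0.4 mm of centre, and the board slope is 0.0004. Next I'll let it settle, check the seam, and plan the press.

move_arm(
  plan=[
    {"delta_pos": [0,0,-0.02],"turn": [0,0,-0.13],"fingers": 0.8},
    {"delta_pos": [0,0,-0.02],"turn": [0,0,-0.27],"fingers": 1},
    {"delta_pos": [0,0,-0.02],"turn": [0,0,-0.4],"fingers": 1},
    {"delta_pos": [0,0,-0.02],"turn": [0,0,-0.54],"fingers": 1},
    {"delta_pos": [0,0,-0.02],"turn": [0,0,-0.54],"fingers": 1},
    {"delta_pos": [0,0,-0.02],"turn": [0,0,-0.54],"fingers": 1},
  ],
)

```text
clock: 11.8
position: [0.4465, 0.2215, 0.2082]
ee_rot: [0.708, 0.706, 0.001, 0.0]
ft_force: [0.5, 0.2, 0.0]
grip_width: 0.001
grasp_force: 0.0
```

```bash
python3 - <<'E'
from h import *
st(); c=camera("top"); im=c["color"]; g=im.mean(2)
for v in range(212,262,8): print(v,np.round(g[v,268:280]).astype(int))
P=pts(c); z=P[...,2]
w=(z>.1)&(z<.125)&(np.abs(P[...,0]-.437)<.03)&(P[...,1]>.275)&(P[...,1]<.42)
print(cv2.minAreaRect((P[w][:,:2]*1000).astype(np.float32)), np.median(z[w]))
w=wr(); bub(w)
rel([.434,.303,.15],Rt(0))
E
```

```text
{'clock': np.float64(11.8), 'position': array([0.4465, 0.2215, 0.2082]), 'ee_rot': array([7.085e-01, 7.057e-01, 5.000e-04, 3.000e-04]), 'ft_force': array([0.4915, 0.2115, 0.0259]), 'torque': array([-0.0504, -0.0136, -0.0241]), 'grip_width': np.float64(0.0015), 'grasp_force': np.float64(0.0), 'joint_pos': array([-0.9934,  0.0652,  0.4629,  1.8586, -0.0306,  1.2236, -0.5249])}
212 [75 77 80 73 44 60 67 66 71 65 64 68]
220 [80 78 82 78 54 65 73 74 77 75 77 79]
228 [80 78 79 85 63 67 78 73 78 76 75 79]
236 [ 78  78  84  81  66  65  81  84  67  62  43 193]
244 [ 89  86  84  89  79  73  78  86  72  55  94 179]
252 [84 88 87 88 81 76 83 88 87 87 88 82]
260 [86 92 92 89 90 73 87 92 92 90 93 93]
((436.4325256347656, 344.62744140625), (117.85274505615234, 25.508939743041992), 88.40705108642578) 0.11333809851263292
level [0.435  0.3247] size [78.7 26.1] yaw -0.026 vial [-0.001   0.0369]
 -26 [127   4 241]; -24 [127   5 241]; -22 [128   5 241]; -20 [127   5 241]; -18 [128   4 241]; -16 [127   5 241]; -14 [127   5 241]; -12 [128   5 241]; -10 [127   5 241];  -8 [127   5 241];  -6 [127   4 241];  -4 [129   6 235];  -2 [113  52  66];   0 [ 37 121 185];   1 [ 36 120 185];   3 [ 36 121 178];   5 [ 36 122 183];   7 [ 36 123 183];   9 [ 42 116 149];  11 [ 56 130 147];  13 [ 37 124 180];  15 [ 52  94 183];  17 [ 57  62 189];  19 [ 55  57 190];  21 [ 49  60 190];  23 [ 45  62 189];  25 [ 57  87 185];
d [ 0.0814 -0.0129  0.0585] turn [ 0.001 -0.001 -0.003]
```

The bubble is centred: the lines are at 10 and 30 and the bubble at 15–25 on the shifted scale. I'll look straight down the seam with the wrist camera on the way to the press.

move_arm(
  plan=[
    {"delta_pos": [0.04,-0.005,0],"turn": [0,0,0],"fingers": 1},
    {"delta_pos": [0.08,-0.01,0],"turn": [0,0,0],"fingers": 1},
    {"delta_pos": [0.12,-0.006,0],"turn": [0,0,0],"fingers": 1},
    {"delta_pos": [0.12,-0.006,0],"turn": [0,0,0],"fingers": 1},
    {"delta_pos": [0.12,-0.006,0],"turn": [0,0,0],"fingers": 1},
  ],
)

```text
clock: 12.52
position: [0.4409, 0.3409, 0.2085]
ee_rot: [0.708, 0.706, 0.001, 0.001]
ft_force: [0.1, -1.2, 0.0]
grip_width: 0.003
grasp_force: 0.0
```

```bash
python3 - <<'E'
from h import *
st(); w=wr(); bub(w); save(w,"w4.png")
E
```

```text
{'clock': np.float64(12.525), 'position': array([0.4409, 0.3409, 0.2085]), 'ee_rot': array([7.078e-01, 7.064e-01, 6.000e-04, 6.000e-04]), 'ft_force': array([ 0.1396, -1.191 ,  0.0365]), 'torque': array([-0.0129, -0.026 , -0.0277]), 'grip_width': np.float64(0.0028), 'grasp_force': np.float64(0.0), 'joint_pos': array([-1.0841,  0.2056,  0.3933,  1.7111, -0.0817,  1.2401, -0.6738])}
level [0.436  0.3552] size [100.4  25.4] yaw -0.022 vial [-0.0313  0.013 ]
 -26 [ 37 120 122]; -24 [ 36 120 121]; -22 [ 37 119 122]; -20 [42 78 69]; -18 [ 36 115 117]; -16 [ 36 114 122]; -14 [ 61  68 127]; -12 [ 83  57 128]; -10 [ 66  61 126];  -8 [ 85  60 127];  -6 [ 71  59 127];  -4 [ 35  96 120];  -2 [ 37 113 131];   0 [65 70 85];   1 [ 36 113 188];   3 [ 36 115 198];   5 [ 36 115 198];   7 [ 36 115 199];   9 [ 36 114 200];  11 [ 36 114 172];  13 [118  41 124];  15 [128   3 251];  17 [125   3 248];  19 [127   4 248];  21 [127   3 248];  23 [128   3 248];  25 [126   3 248];
```

View pics/w4.png

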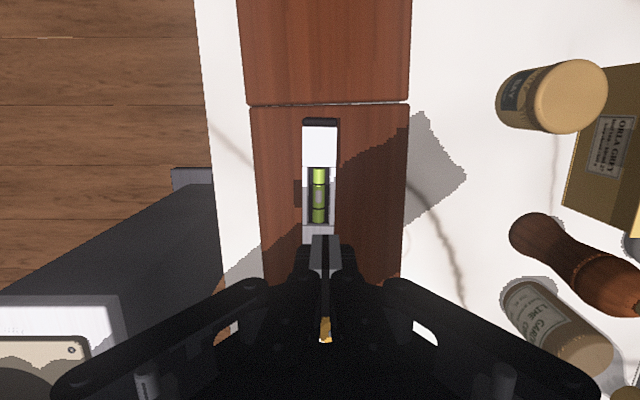

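In w4 the bubble is centred at (318,195). There is a hairline seam at row ~104, with a sliver of bright worktop at the rear end (380–410). I'll quantify that sliver.

```bash
python3 - <<'E'
from h import *
w=wr(); P=pts(w); g=w["color"].mean(2)
for u in range(252,410,12): print(u,np.round(g[98:111,u]).astype(int), np.round(P[96,u,1],4),np.round(P[108,u,1],4))
print("mm/px", [np.round(ray(w,330,v,.09)[1],4) for v in(98,108)])
def edge(lo,hi):
    r=[]
    for u in range(255,405,3): r.append((u,))
E
```

```text
252 [89 90 93 95 93 83 74 68 78 77 77 85 90] 0.4211 0.412
264 [92 91 92 90 84 81 73 52 70 76 84 88 90] 0.4211 0.412
276 [80 88 86 84 75 68 70 85 63 71 80 85 83] 0.4211 0.412
288 [84 72 78 78 71 55 58 79 65 73 77 79 81] 0.4211 0.412
300 [84 84 85 75 69 64 69 65 69 76 83 83 81] 0.4211 0.412
312 [ 79  82  76  70  59  85 108  47  67  76  80  80  85] 0.421 0.4119
324 [ 85  80  77  70  59  84 111  53  69  74  79  80  84] 0.421 0.4119
336 [82 79 70 61 67 94 82 62 70 82 82 88 84] 0.421 0.4119
348 [ 86  75  67  49  99 144  54  64  74  80  79  80  78] 0.421 0.4119
360 [ 81  75  60  53 194 252  26  63  70  73  73  78  71] 0.4209 0.4119
372 [ 73  61  48  71 133 123  44  66  73  78  75  74  75] 0.4209 0.4118
384 [ 78  69  55 109 151  75  56  72  79  75  76  77  75] 0.4209 0.4118
396 [ 80  66  79 146 141  45  75  76  86  83  86  81  86] 0.4209 0.4118
408 [249 244 242 242 245 209  84  47  54  57  59  52  59] 0.4209 0.4118
mm/px [np.float64(0.4195), np.float64(0.4119)]
```

The rear gap is about 1.5–2 mm and the front gap about 0. Both are inside the 3 mm limit and unchanged since the push. Now I'll press on the level's near metal flat.

move_arm(
  plan=[
    {"delta_pos": [-0.02,-0.003,0.02],"turn": [0,0,0],"fingers": 1},
    {"delta_pos": [-0.037,-0.006,0.045],"turn": [0,0,0],"fingers": 1},
    {"delta_pos": [-0.037,-0.006,0.065],"turn": [0,0,0],"fingers": 1},
    {"delta_pos": [-0.037,-0.006,0.0735],"turn": [0,0,0],"fingers": 1},
    {"delta_pos": [-0.037,-0.006,0.0735],"turn": [0,0,0],"fingers": 1},
    {"delta_pos": [-0.037,-0.006,0.0735],"turn": [0,0,0],"fingers": 1},
  ],
)

```text
clock: 13.38
position: [0.4353, 0.305, 0.1361]
ee_rot: [0.707, 0.707, 0.002, 0.0]
ft_force: [-0.3, 0.3, 0.8]
grip_width: -0.003
grasp_force: 0.0
```

move_arm(
  plan=[
    {"delta_pos": [0,0,0.002],"turn": [0,0,0],"fingers": 1},
    {"delta_pos": [0,0,0.004],"turn": [0,0,0],"fingers": 1},
    {"delta_pos": [0,0,0.006],"turn": [0,0,0],"fingers": 1},
    {"delta_pos": [0,0,0.008],"turn": [0,0,0],"fingers": 1},
    {"delta_pos": [0,0,0.008],"turn": [0,0,0],"fingers": 1},
  ],
)

```text
clock: 14.0
position: [0.4348, 0.3047, 0.1271]
ee_rot: [0.707, 0.707, 0.001, 0.0]
ft_force: [-0.5, 0.2, -0.3]
grip_width: 0.002
grasp_force: 0.0
```

move_arm(
  plan=[
    {"delta_pos": [0,0,0.001],"turn": [0,0,0],"fingers": 1},
    {"delta_pos": [0,0,0.002],"turn": [0,0,0],"fingers": 1},
    {"delta_pos": [0,0,0.002],"turn": [0,0,0],"fingers": 1},
  ],
)

```text
clock: 14.38
position: [0.4349, 0.3048, 0.1252]
ee_rot: [0.707, 0.707, 0.001, 0.0]
ft_force: [-1.1, -0.3, 0.8]
grip_width: 0.005
grasp_force: 0.0
```

move_arm(
  plan=[
    {"delta_pos": [0,0,0.0007],"turn": [0,0,0],"fingers": 1},
    {"delta_pos": [0,0,0.0015],"turn": [0,0,0],"fingers": 1},
    {"delta_pos": [0,0,0.0015],"turn": [0,0,0],"fingers": 1},
  ],
)

```text
clock: 14.75
position: [0.435, 0.3048, 0.125]
ee_rot: [0.707, 0.707, 0.001, 0.0]
ft_force: [-5.1, -3.5, 14.3]
grip_width: 0.001
grasp_force: 7.2
```

move_arm(
  plan=[
    {"delta_pos": [0,0,-0.0003],"turn": [0,0,0],"fingers": 1},
    {"delta_pos": [0,0,-0.0003],"turn": [0,0,0],"fingers": 1},
    {"delta_pos": [0,0,-0.0003],"turn": [0,0,0],"fingers": 1},
    {"delta_pos": [0,0,-0.0003],"turn": [0,0,0],"fingers": 1},
    {"delta_pos": [0,0,-0.0003],"turn": [0,0,0],"fingers": 1},
    {"delta_pos": [0,0,-0.0003],"turn": [0,0,0],"fingers": 1},
    {"delta_pos": [0,0,-0.0003],"turn": [0,0,0],"fingers": 1},
    {"delta_pos": [0,0,-0.0003],"turn": [0,0,0],"fingers": 1},
  ],
)

```text
clock: 15.75
position: [0.435, 0.3048, 0.1251]
ee_rot: [0.707, 0.707, 0.001, 0.0]
ft_force: [-2.9, -3.3, 12.1]
grip_width: -0.004
grasp_force: 5.6
```

```bash
python3 - <<'E'
from h import *
st(); w=wr(); bub(w)
g=w["color"].mean(2)
c=camera("top"); im=c["color"]; g=im.mean(2)
for v in range(212,262,16): print(v,np.round(g[v,268:280]).astype(int))
save(w,"w5.png"); st()
E
```

```text
{'clock': np.float64(15.75), 'position': array([0.435 , 0.3048, 0.1251]), 'ee_rot': array([7.074e-01, 7.068e-01, 1.100e-03, 1.000e-04]), 'ft_force': array([-2.9471, -3.2721, 12.0635]), 'torque': array([-0.7106,  0.922 ,  0.0137]), 'grip_width': np.float64(-0.0036), 'grasp_force': np.float64(5.6008), 'joint_pos': array([-1.0495,  0.2302,  0.3981,  1.8718, -0.1018,  1.057 , -0.6119])}
level [0.4358 0.3572] size [96.7 25.9] yaw -0.025 vial [-0.0337  0.0102]
 -26 [ 37 118 139]; -24 [ 37 118 169]; -22 [62 95 98]; -20 [ 36 113 188]; -18 [ 36 117 204]; -16 [ 57  75 202]; -14 [ 46  58 203]; -12 [ 38  57 203]; -10 [ 37  57 204];  -8 [ 44  55 206];  -6 [ 55  91 205];  -4 [ 36 112 209];  -2 [ 61  91 127];   0 [ 36 107 198];   1 [ 36 109 204];   3 [ 36 108 204];   5 [ 36 107 208];   7 [ 36 106 204];   9 [ 39  97 177];  11 [146  19 132];  13 [127   3 250];  15 [127   3 249];  17 [127   3 249];  19 [126   3 249];  21 [126   3 249];  23 [127   3 249];  25 [126   3 249];
212 [69 68 73 71 41 52 68 62 67 63 62 68]
228 [ 78  77  78  74  65  88  95  98 102 108 110  82]
244 [ 82  84  80  83  76  67  79  84  64  61  92 182]
260 [87 86 81 85 84 75 87 85 84 88 87 87]
{'clock': np.float64(15.85), 'position': array([0.435 , 0.3048, 0.1251]), 'ee_rot': array([7.074e-01, 7.068e-01, 1.100e-03, 1.000e-04]), 'ft_force': array([-3.847 , -2.5847, 10.4895]), 'torque': array([-0.7078,  0.8927, -0.0028]), 'grip_width': np.float64(0.0012), 'grasp_force': np.float64(5.6007), 'joint_pos': array([-1.0496,  0.2302,  0.3981,  1.8718, -0.1018,  1.057 , -0.6119])}
```

View pics/w5.png

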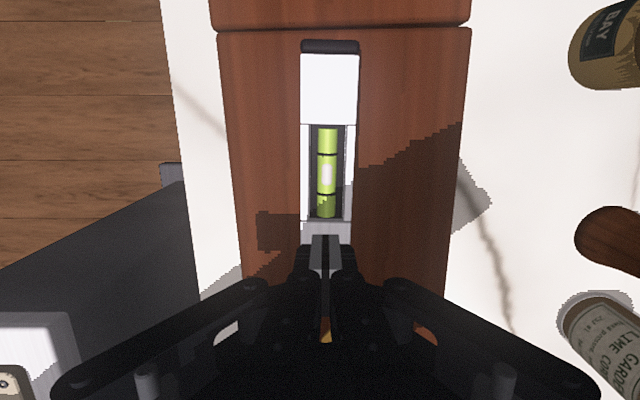

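The fingers rest on the level's near flat at (325,240). The bubble at (326,174) is centred between its lines at rows 153 and 195, the seam at row 27 is closed, and the press is about 11 N. I'm handing in.

```bash
python3 -c "
from workcell import *
print(hand_in())"
```

```text
the job is handed in; nothing more can be done
None
```

I handed the job in at about 16 s on the robot clock, with no verdict returned: the riser is butted up (gap about 0 mm at the front, an estimated 1.5–2 mm at the rear, limit 3 mm), the bubble is centred, and the fingers are still pressing the level at about 11 N.

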